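Put the copper fittings away by shape

ROBOT

A 7-joint arm with a two-finger parallel gripper is mounted at the origin on the work surface. World frame = base frame: x ahead of the robot, y to its left, z up, the work surface at z = 0. Lengths are in mm, angles in rad, forces in N, time in s.
With the tool pointing down it reaches from about 350 to 900 mm from the base axis. Payload 7.2 kg.
Tool frame: the origin (TCP) lies midway between the tips of the shut fingers; the grasp point (between the pads) lies 19 mm behind it; z points along the fingers, y is the line along which they close (so a half turn about z gives the same grasp; the last joint's range is limited). The gripper opens to 88 mm and grips with 3 to 60 N. Pads are 20 mm wide; open, the fingers measure 115 mm over their backs; the gripper's body (75 mm by 178 mm) begins 61 mm behind the grasp point.
Start: joints at [-1.373, 0.411, -0.013, 1.596, 0.006, 1.134, -0.082], TCP at [164.185, 603.052, 222.653] pointing down, gripper open.
Joint ranges: [-2.95, 2.95], [-0.29, 1.99], [-1.47, 1.44], [0.14, 2.54], [-1.03, 4.17], [0.13, 1.85], [-2.86, 2.86]. Speed limits (rad/s): [2.39, 2.39, 3.01, 3.01, 3.14, 3.14, 3.14].

INTERFACE

Orientations are given as a unit quaternion [x, y, z, w].
In Python, from rig import r gives the robot as it stands.
- The arm moves only by the shell command python3 -m inch 'ROWS' [FORCE]. ROWS is a JSON object of lists of equal length, an entry for each row: "linear": the shift along the world's x, y, z in mm, a list of three; "twist": the turn, a rotation vector about the world's x, y, z in degrees, a list of three; "fingers": the opening, from 0 (shut) to 1 (fully open). A call has 1 to 12 rows; each row is the pose to reach, as a shift and turn from the pose commanded when the call began; what a row does not reach only later rows make up. A row lasts 1/8 s, in which the tool goes at most 62.5 mm and 10.7 degrees, less where a joint would pass 70% of its speed; a pose out of reach is approached as far as the arm can. A call with a gripper value outside its range is refused whole. The fingers move at their own pace and stop on an object; FORCE is the grip in N (left out, the last holds). Time passes only in rows, so rows that repeat a pose let the fingers close. It gives the time, the measured TCP pose, the force and the opening at its end, in the units of the state.
- r.state(): the state, without advancing time (a new reading comes with each control period).
- r.read_camera(name): name is "side" or "top"; returns (picture, depth): 480x640x3 uint8, red, green, blue; 480x640 float32, mm along the optical axis (not along the pixel's ray), 0 where there is no reading.
- r.calibration(name): a dict with "fx", "fy", "cx", "cy" (pixels), "origin" and "attitude" of the camera in the world. Camera axes: x right, y down, z forward; pixel columns grow to the right and rows downward; lengths in mm; the calibration is good to about 2 mm. A picture is of the moment at which its call begins. calibration takes no time and is no camera call.
- r.job_done(): hands the job in, once; it reports no verdict.
Trained networks look in the newest picture that a camera, given by its name, has taken for a name from the list of things; names that differ only in an ending like _2 or _b are one class to them, and where a whole thing is asked for, a point or a joint stands for the part that bears it (a point fixed in the world has none). Each returns a list of dicts, best first, with "score" (0 to 1); they miss things now and then, are a little off and sometimes report something else, mostly with a low value. They report only what shows in the picture. A call takes as long as a camera call. They do not tell look-alikes from the thing itself.
- r.masks_of(camera, target): "mask" (480x640 bool, what is visible of it) and "rect" ([left, top, right, bottom] in pixels, round what is visible of it).
- r.place_of(camera, target): "location" ([row, column] in pixels: a listed point, or the origin of a listed thing).
The state is a dict: "t": time; "qpos": joint angles; "joint_vel": joint speeds; "tau": joint torques, N m; "ee_pos": TCP position; "eef_rot": TCP orientation; "contact_force": force on the tool from outside, world axes, zero at the start; "ft_torque": the same for the moment, N m; "grip_width": opening from 0.0 (shut) to 1.0 (fully open).
Only numpy, scipy, OpenCV 4.12 (cv2) and the standard library are available. Lean on these libraries where they do the work, as an engineer would, in place of code of your own. Each camera call takes 0.05 s, during which the arm holds its last target. There are 200 camera calls.

TASK

Put the four loose copper fittings on the bench (elbow, tee, straight coupling and end cap) away, one after another: each goes into the grey tray whose back ledge carries a smaller sample of the same shape. Set each one down gently, without dropping it, so that it rests fully on the tray's floor the same way up as it lies or stands now; leave the ball valve and the tape measure where they are.

Things in the scene. Friction and masses are not known exactly. Their poses are not given: they have to be found in the camera images.
- elbow: loose copper pipe elbow lying flat, 31 mm high: two round arms, 31 mm in diameter, at right angles. Origin: bench level, centre of its 65 x 65 mm footprint. The arms' centre lines cross at x = y = -17 mm; one arm points along +x and ends at x = +33 mm, the other along +y and ends at y = +33 mm; each is straight over its last 26 mm. About 0.1 kg
- tee: loose copper pipe tee lying flat: round tubes of 31 mm diameter. Origin: bench level, centre of its 84 x 61.5 mm footprint. The 84 mm long run lies along x at y = -15 mm; the branch starts from its middle and points along +y, ending at y = +31 mm. About 0.1 kg
- coupling: loose copper straight coupling: plain open tube standing on end, 31 mm outside diameter, 26 mm bore, 48 mm high; origin at the centre of its lower end, z up along its axis; about 0.06 kg
- cap: loose copper end cap standing mouth down: closed cylinder of 31 mm diameter with a domed top, straight sides up to 24 mm, 33 mm high in all; origin at the centre of its lower end, z up; about 0.05 kg
- tray_elbow: fixed grey tray, 120 x 120 mm outside, 114 x 114 mm inside, rim 12 mm and inner floor 3 mm above the bench; origin at bench level under the centre of the open part, axes along its sides. A solid ledge (55 x 120 mm, 12 mm high) adjoins its +x side, away from the robot; fixed on it, at x = 87.5 mm, is the sample: an elbow, 49 x 49 mm, top 35 mm above the bench
- tray_tee: fixed grey tray, 120 x 120 mm outside, 114 x 114 mm inside, rim 12 mm and inner floor 3 mm above the bench; origin at bench level under the centre of the open part, axes along its sides. A solid ledge (55 x 120 mm, 12 mm high) adjoins its +x side, away from the robot; fixed on it, at x = 87.5 mm, is the sample: a tee, 63 mm along x and 46 mm along y, top 35 mm above the bench
- tray_coupling: fixed grey tray, 120 x 120 mm outside, 114 x 114 mm inside, rim 12 mm and inner floor 3 mm above the bench; origin at bench level under the centre of the open part, axes along its sides. A solid ledge (55 x 120 mm, 12 mm high) adjoins its +x side, away from the robot; fixed on it, at x = 87.5 mm, is the sample: a straight coupling standing on end (open tube), 23 mm diameter, top 48 mm above the bench
- tray_cap: fixed grey tray, 120 x 120 mm outside, 114 x 114 mm inside, rim 12 mm and inner floor 3 mm above the bench; origin at bench level under the centre of the open part, axes along its sides. A solid ledge (55 x 120 mm, 12 mm high) adjoins its +x side, away from the robot; fixed on it, at x = 87.5 mm, is the sample: an end cap standing mouth down (domed, closed), 23 mm diameter, top 37 mm above the bench
- valve: loose brass ball valve, to be left alone: body 68 mm long along x, 34 mm wide, with a flat red lever 47 mm up reaching from x = -15 to x = +71 mm; 50 mm high; origin at bench level under the middle of the body
- tape_measure: loose yellow tape measure, to be left alone: 66 x 58 mm, 36 mm high, its tip out to x = +47 mm; origin at bench level under its centre
There are look-alikes about, which are no part of the job. Leave any turquoise look-alike of the tee alone. Leave any yellow look-alike of the tray_cap alone.

How it is judged (in metres and radians):
At the end, for the whole second after the job is handed in: Each of the four fittings is at rest in the tray with the sample of its own shape: inside the rim (its origin within 62 mm of the tray's centre), on the tray's floor (origin less than 8 mm above the bench) and upright or flat as at the start (within 0.15 rad) (horizontal distance between elbow and tray_elbow below 0.062 m and z of elbow in the frame of tray_elbow below 0.008 m and angle between each of elbow, tee, coupling, cap's own z axis and vertical below 0.15 rad and linear speed of each of elbow, tee, coupling, cap below 0.02 m/s and horizontal distance between tee and tray_tee below 0.062 m and z of tee in the frame of tray_tee below 0.008 m and horizontal distance between coupling and tray_coupling below 0.062 m and z of coupling in the frame of tray_coupling below 0.008 m and horizontal distance between cap and tray_cap below 0.062 m and z of cap in the frame of tray_cap below 0.008 m); the robot touches nothing.
It fails at once if a fitting is dropped or thrown (faster than 0.8 m/s while out of the fingers) ((linear speed of elbow above 0.8 m/s and contact force between elbow and the fingers below 0.05 N) or (linear speed of tee above 0.8 m/s and contact force between tee and the fingers below 0.05 N) or (linear speed of coupling above 0.8 m/s and contact force between coupling and the fingers below 0.05 N) or (linear speed of cap above 0.8 m/s and contact force between cap and the fingers below 0.05 N)).
It fails at once if the ball valve is moved more than 20 mm (distance of valve from where it was at the start of the episode above 0.02 m).
It fails at once if the tape measure is moved more than 20 mm (distance of tape_measure from where it was at the start of the episode above 0.02 m).
It also fails if it takes over 109 s, if anything falls off the work surface, if the arm or the gripper's body presses on something with over 40 N, if the wrist force passes 120 N, or if a joint passes its speed limit or range.

## Working session

There is one attempt and no reset: what is moved stays moved. The work goes in short steps, Python scripts to look and compute and a shell command to move; the robot and the scene stay as the last step left them, time stands still between calls to the robot, and variables do not carry over. Pictures are saved under pics/ and viewed, on a budget of 14 in all, crops included, one or two more only if the job needs it, and the job is handed in when it is done.

```bash
mkdir -p pics; ls
cat > h.py <<'E'
from rig import r
import numpy as np, cv2
from scipy.spatial.transform import Rotation as R
def cal(n):
    c=r.calibration(n); a=np.array(c["attitude"],float)
    M=R.from_quat(a).as_matrix() if a.size==4 else a.reshape(3,3)
    return c,M,np.array(c["origin"],float)
def cloud(n,d):
    c,M,o=cal(n); v,u=np.mgrid[:480,:640]
    p=np.stack([(u-c["cx"])/c["fx"]*d,(v-c["cy"])/c["fy"]*d,d],-1)
    return p@M.T+o
def proj(n,p):
    c,M,o=cal(n); q=(np.array(p)-o)@M
    return c["cx"]+c["fx"]*q[0]/q[2], c["cy"]+c["fy"]*q[1]/q[2]
E
python3 - <<'E'
from h import *
for n in("top","side"):
    print(n,r.calibration(n)); im,d=r.read_camera(n)
    cv2.imwrite(f"pics/{n}0.png",im[...,::-1]); np.save(f"{n}0.npy",d)
    P=cloud(n,d)
    for t in["elbow","tee","coupling","cap","tray_elbow","tray_tee","tray_coupling","tray_cap","valve","tape_measure"]:
        for m in r.masks_of(n,t)[:4]:
            k=m["mask"]&(d>0); k&=P[...,2]>5
            q=P[k]
            if len(q): print(t,round(m["score"],2),np.round(m["rect"]),"mid",np.round((np.percentile(q,2,0)+np.percentile(q,98,0))/2),"ext",np.round(np.percentile(q,98,0)-np.percentile(q,2,0)),"z",np.round(np.percentile(q[:,2],98)))
print(r.state())
E
```

```text
pics
top {'fx': 461.3445591815902, 'fy': 461.3445591815902, 'cx': 326.4858775156679, 'cy': 239.01970384417413, 'origin': array([283.68087681,  -2.76109362, 993.31995904]), 'attitude': array([ 0.70749862, -0.70388618,  0.03794406, -0.05049947])}
elbow 0.74 [494. 207. 532. 240.] mid [ 440. -378.   22.] ext [56. 67. 22.] z 33.0
elbow 0.74 [338.  85. 398. 166.] mid [665. -73.  19.] ext [172. 119.  28.] z 34.0
tee 0.93 [348. 197. 387. 226.] mid [464. -71.  24.] ext [63. 77. 16.] z 32.0
tee 0.84 [266. 260. 306. 298.] mid [325. 102.  25.] ext [66. 74. 15.] z 32.0
tee 0.79 [371. 245. 410. 285.] mid [ 349. -122.   24.] ext [71. 67. 16.] z 32.0
coupling 0.72 [212. 203. 231. 221.] mid [463. 241.  27.] ext [29. 29. 44.] z 49.0
cap 0.74 [277. 194. 318. 236.] mid [462.  76.  24.] ext [69. 68. 29.] z 39.0
cap 0.66 [145. 217. 158. 229.] mid [435. 386.  20.] ext [27. 27. 27.] z 34.0
tray_elbow 0.59 [189.  90. 256. 175.] mid [644. 247.  20.] ext [174. 124.  29.] z 35.0
tray_tee 0.69 [273.  80. 328. 163.] mid [668.  76.  20.] ext [173. 119.  30.] z 35.0
tray_coupling 0.81 [411.  89. 475. 172.] mid [ 65
[... 1953 characters left out ...]
9.0
{'t': 1.1, 'qpos': array([-1.37319236,  0.41110812, -0.01268874,  1.59621907,  0.00559529,
        1.13432442, -0.08221885]), 'joint_vel': array([ 0.0008363 ,  0.0003998 , -0.00234187, -0.00133976, -0.00019952,
        0.0007404 , -0.00040016]), 'tau': array([ 5.64270758e-04, -5.87744486e+01,  6.40697367e-01, -2.91387177e+01,
       -5.37827227e-02,  1.04286408e-02,  4.95021163e-05]), 'ee_pos': array([164.1911767 , 603.03057966, 222.64066201]), 'eef_rot': array([ 1.32521862e-01,  9.91180083e-01, -1.17183522e-05, -5.76178843e-07]), 'contact_force': array([-0.16050891,  0.24262351,  0.34256918]), 'ft_torque': array([ 0.03533248, -0.03091033, -0.08943927]), 'grip_width': 1.0003447123994058}
```

View pics/top0.png

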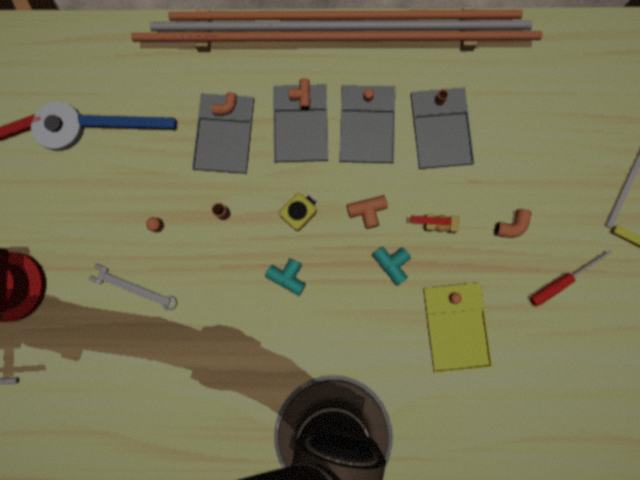

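View pics/side0.png

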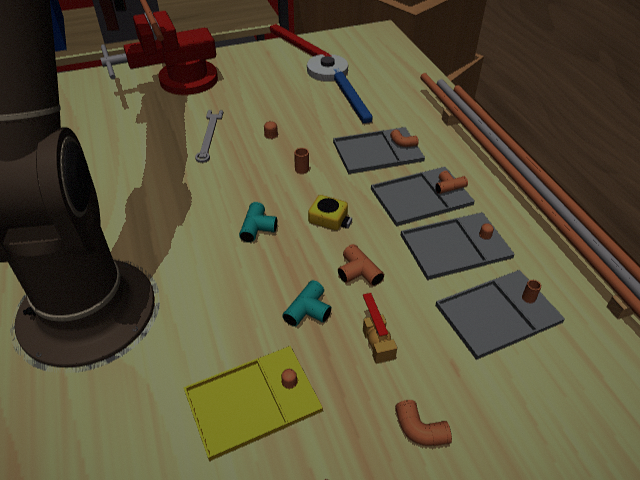

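Seen in the top view:
- **Copper fittings:** cap (153,224), coupling (220,211), tee (368,210), elbow (513,223).
- **Look-alikes, not to be touched:** turquoise tees (287,277) and (392,264), and the yellow tray (457,327).
- **Grey trays, left to right:** elbow (223,133), tee (300,123), cap (368,124), coupling (442,128).

Next I'll work out the exact poses and check one close crop.

```bash
cat > fit.py <<'E'
from h import *
from scipy.optimize import least_squares
a=np.linspace(np.pi,1.5*np.pi,8)
EL=np.vstack([[-17,33],[-17,7],np.c_[7+24*np.cos(a),7+24*np.sin(a)],[33,-17]])
SK={"elbow":[EL],"tee":[np.array([[-42,-15],[42,-15.]]),np.array([[0,-15],[0,31.]])]}
def near(P,lo=5,hi=60):  # blob points in 3D
    return P
def segd(q,A,B):
    t=np.clip(((q-A)@(B-A))/((B-A)@(B-A)),0,1); return np.linalg.norm(q-A-t[:,None]*(B-A),axis=1)
def fit(name,q,z0=15.5):
    best=None
    c=(q[:,:2].min(0)+q[:,:2].max(0))/2
    def res(x):
        ca,sa=np.cos(x[2]),np.sin(x[2]); l=(q[:,:2]-x[:2])@np.array([[ca,-sa],[sa,ca]])
        d=np.min([segd(l,s[i],s[i+1]) for s in SK[name] for i in range(len(s)-1)],0)
        return np.hypot(d,np.maximum(q[:,2]-z0,0)*1.0+np.minimum(q[:,2]-z0,0))-15.5
    for y in np.arange(-np.pi,np.pi,np.pi/6):
        s=least_squares(res,[*c,y],loss="soft_l1",f_scale=2)
        if best is None or s.cost<best.cost: best=s
    return best.x[:2].round(1),np.degrees(best.x[2]).round(1),np.sqrt(2*best.cost/len(q)).round(2)
E
python3 - <<'E'
from fit import *
im=cv2.imread("pics/top0.png"); 
S={n:cloud(n,np.load(n+"0.npy")) for n in("top","side")}
for n in S: S[n]=S[n][np.load(n+"0.npy")>0].reshape(-1,3)
def box(n,x,y,h,lo=6,hi=70):
    p=S[n]; return p[(abs(p[:,0]-x)<h)&(abs(p[:,1]-y)<h)&(p[:,2]>lo)&(p[:,2]<hi)]
for n,x,y in(("tee",464,-72),("elbow",440,-380)):
    for c in S: print(n,c,fit(n,box(c,x,y,48)))
    print(n,"both",fit(n,np.vstack([box(c,x,y,48) for c in S])))
for n,x,y,t in(("cap",435,385,12),("coupling",463,241,40)):
    for c in S:
        p=box(c,x,y,30); print(n,c,"enclosing circle all",cv2.minEnclosingCircle(p[:,:2].astype(np.float32)))
for n,x,y in(("elbow",644,247),("tee",667,75),("cap",665,-74),("coupling",655,-239)):
    for c in S:
        p=box(c,x,y,97,8,16); (cx,cy),wh,a=cv2.minAreaRect(p[:,:2].astype(np.float32))
        yaw=(a+45)%90-45; o=np.array([cx,cy])-27.5*np.array([np.cos(np.radians(yaw)),np.sin(np.radians(yaw))])
        print("tray",n,c,o.round(),np.round(yaw,1),np.round(wh))
p=S["top"]; k=(p[:,1]>450); print("left high",p[k].max(0), p[p[:,2]>100][:,:2].min(0),p[p[:,2]>100].max(0))
q=S["side"]; k=(q[:,1]>420)&(q[:,0]<700)&(q[:,2]>60); print("vise side",q[k].min(0),q[k].max(0))
cv2.imwrite("pics/crop1.png",cv2.resize(im[180:310,130:550],None,fx=1.9,fy=1.9,interpolation=cv2.INTER_CUBIC))
E
```

```text
tee top (array([463.3, -74.9]), np.float64(104.0), np.float64(1.67))
tee side (array([464.1, -74.5]), np.float64(105.0), np.float64(2.01))
tee both (array([463.7, -74.6]), np.float64(104.6), np.float64(1.89))
elbow top (array([ 446.4, -387.9]), np.float64(4.1), np.float64(1.78))
elbow side (array([ 442. , -381.9]), np.float64(-12.3), np.float64(1.29))
elbow both (array([ 442.3, -382.6]), np.float64(-10.5), np.float64(1.54))
cap top enclosing circle all ((435.5469665527344, 386.8291931152344), 15.442000389099121)
cap side enclosing circle all ((435.2013854980469, 382.6476135253906), 15.460942268371582)
coupling top enclosing circle all ((464.1089172363281, 241.7536163330078), 15.892986297607422)
coupling side enclosing circle all ((464.154052734375, 239.83193969726562), 18.0895938873291)
tray elbow top [617. 249.] -4.4 [121. 176.]
tray elbow side [617. 248.] -4.9 [127. 177.]
tray tee top [640.  57.] 0.3 [177. 159.]
tray tee side [640.  59.] 0.2 [179. 161.]
tray cap top [639. -54.] -1.2 [158. 176.]
tray cap side [639. -56.] -1.0 [161. 178.]
tray coupling top [ 630. -241.] 5.2 [177. 121.]
tray coupling side [ 630. -241.] 5.1 [178. 123.]
left high [1499.01048151 1164.8695919   170.93631755] [ 14.08667221 -77.31818184] [251.78207951 596.50581406 490.83719408]
vise side [101.63182432 540.98572655  60.01116377] [377.57703246 808.64435663 290.2298556 ]
```

View pics/crop1.png

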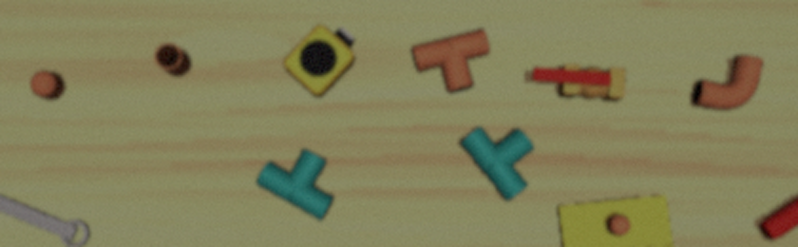

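Run:
```python
from h import *
print("tcp px",proj("side",[164,603,222]),proj("top",[164,603,222]))
for n in("top","side"):
    im=cv2.imread(f"pics/{n}0.png").astype(int);d=np.load(n+"0.npy");P=cloud(n,d)
    k=(im[...,2]>90)&(im[...,1]<40)&(d>0)&(P[...,1]>450)&(P[...,0]<450)
    print(n,k.sum(),np.percentile(P[k],[1,50,99],axis=0).round())
```

```text
tcp px (np.float64(117.4546830996278), np.float64(19.170475889158354)) (np.float64(-32.92357701151883), np.float64(367.90528491472037))
top 463 [[286. 624.  15.]
 [320. 644.  19.]
 [364. 663.  71.]]
side 911 [[167. 628.  16.]
 [304. 689. 116.]
 [368. 742. 168.]]
```

```bash
python3 -m inch '{"linear":[[0,0,40],[30,-30,60],[70,-70,60],[110,-110,60],[150,-150,40],[200,-190,0],[240,-217,-40],[271,-217.5,-100],[271,-217.5,-130],[271,-217.5,-130]],"twist":[[0,0,0],[0,0,0],[0,0,0],[0,0,0],[0,0,0],[0,0,0],[0,0,0],[0,0,0],[0,0,0],[0,0,0]],"fingers":[1,1,1,1,0.8,0.8,0.8,0.8,0.8,0.8]}' 30
```

```text
t: 2.35
ee_pos: [434.1, 383.4, 89.7]
eef_rot: [0.133, 0.991, -0.003, -0.002]
contact_force: [-0.5, -0.0, 0.8]
grip_width: 0.802
```

```bash
python3 -m inch '{"linear":[[0,0,-30],[0,0,-55],[0,0,-75],[0,0,-85],[0,0,-89],[0,0,-89],[0,0,-89],[0,0,-89],[0,0,-89],[0,0,-89],[0,0,-89],[0,0,-89]],"twist":[[0,0,0],[0,0,0],[0,0,0],[0,0,0],[0,0,0],[0,0,0],[0,0,0],[0,0,0],[0,0,0],[0,0,0],[0,0,0],[0,0,0]],"fingers":[0.8,0.8,0.8,0.8,0.8,0.8,0.3,0.3,0.3,0.3,0.3,0.3]}' 30
```

```text
t: 3.85
ee_pos: [435.3, 385.7, 3.7]
eef_rot: [0.132, 0.991, 0.0, 0.0]
contact_force: [0.5, 0.6, 2.1]
grip_width: 0.345
```

```bash
python3 -m inch '{"linear":[[0,0,0],[0,0,10],[0,0,40],[0,0,80],[15,-40,110],[30,-85,110],[50,-130,110],[75,-175,110],[95,-220,110],[115,-265,110],[135,-310,110],[155,-355,110]],"twist":[[0,0,0],[0,0,0],[0,0,0],[0,0,0],[0,0,0],[0,0,0],[0,0,0],[0,0,0],[0,0,0],[0,0,0],[0,0,0],[0,0,0]],"fingers":[0.2,0.2,0.2,0.2,0.2,0.2,0.2,0.2,0.2,0.2,0.2,0.2]}' 30
python3 -m inch '{"linear":[[20,-45,0],[40,-85,0],[48,-103,0],[48,-103,-30],[48,-103,-60],[48,-103,-80],[48,-103,-95],[48,-103,-100],[48,-103,-100],[48,-103,-100]],"twist":[[0,0,0],[0,0,0],[0,0,0],[0,0,0],[0,0,0],[0,0,0],[0,0,0],[0,0,0],[0,0,0],[0,0,0]],"fingers":[0.2,0.2,0.2,0.2,0.2,0.2,0.2,0.2,0.2,0.2]}'
```

```text
t: 5.35
ee_pos: [590.6, 29.0, 114.3]
eef_rot: [0.132, 0.991, 0.0, 0.0]
contact_force: [1.1, 0.9, 0.6]
grip_width: 0.342
t: 6.6
ee_pos: [638.8, -72.5, 14.5]
eef_rot: [0.133, 0.991, 0.0, 0.001]
contact_force: [0.4, -0.0, -0.2]
grip_width: 0.342
```

```bash
python3 -m inch '{"linear":[[0,0,-4],[0,0,-7],[0,0,-8],[0,0,-8],[0,0,-8]],"twist":[[0,0,0],[0,0,0],[0,0,0],[0,0,0],[0,0,0]],"fingers":[0.2,0.2,0.2,0.2,0.2]}'
python3 -m inch '{"linear":[[0,0,0],[0,0,0],[0,0,0],[0,0,0],[0,0,10],[0,0,50],[0,0,100],[0,0,120],[0,0,120]],"twist":[[0,0,0],[0,0,0],[0,0,0],[0,0,0],[0,0,0],[0,0,0],[0,0,0],[0,0,0],[0,0,0]],"fingers":[0.55,0.55,0.55,0.55,0.55,0.55,0.55,0.8,0.8]}'
```

```text
t: 7.22
ee_pos: [638.3, -72.5, 6.7]
eef_rot: [0.133, 0.991, 0.0, 0.0]
contact_force: [-3.4, 1.4, 10.0]
grip_width: 0.34
t: 8.35
ee_pos: [639.5, -72.6, 128.2]
eef_rot: [0.133, 0.991, 0.0, 0.002]
contact_force: [-0.9, -0.5, -0.3]
grip_width: 0.74
```

```bash
python3 -m inch '{"linear":[[-24,40,0],[-46,80,0],[-68,122,0],[-90,164,0],[-112,206,0],[-134,248,0],[-156,285,0],[-174,314,0],[-174,314,-30],[-174,314,-30]],"twist":[[0,0,0],[0,0,0],[0,0,0],[0,0,0],[0,0,0],[0,0,0],[0,0,0],[0,0,0],[0,0,0],[0,0,0]],"fingers":[0.8,0.8,0.8,0.8,0.8,0.8,0.8,0.8,0.8,0.8]}'
python3 -m inch '{"linear":[[0,0,-35],[0,0,-65],[0,0,-82],[0,0,-87],[0,0,-87],[0,0,-87],[0,0,-87],[0,0,-87],[0,0,-87],[0,0,-87],[0,0,-87]],"twist":[[0,0,0],[0,0,0],[0,0,0],[0,0,0],[0,0,0],[0,0,0],[0,0,0],[0,0,0],[0,0,0],[0,0,0],[0,0,0]],"fingers":[0.8,0.8,0.8,0.8,0.8,0.2,0.2,0.2,0.2,0.2,0.2]}' 30
```

```text
t: 9.6
ee_pos: [462.0, 240.7, 93.2]
eef_rot: [0.132, 0.991, -0.002, -0.002]
contact_force: [-0.7, -0.7, 0.5]
grip_width: 0.801
t: 10.98
ee_pos: [464.3, 241.7, 8.8]
eef_rot: [0.132, 0.991, 0.0, 0.0]
contact_force: [-0.6, 0.1, 1.9]
grip_width: 0.336
```

```bash
python3 -m inch '{"linear":[[0,0,10],[0,0,40],[0,0,80],[15,-40,110],[30,-85,110],[45,-130,110],[60,-175,110],[76,-220,110],[92,-265,110],[107,-310,110],[122,-355,110],[138,-400,110]],"twist":[[0,0,0],[0,0,0],[0,0,0],[0,0,0],[0,0,0],[0,0,0],[0,0,0],[0,0,0],[0,0,0],[0,0,0],[0,0,0],[0,0,0]],"fingers":[0.2,0.2,0.2,0.2,0.2,0.2,0.2,0.2,0.2,0.2,0.2,0.2]}'
python3 -m inch '{"linear":[[14,-42,0],[28,-82,0],[28,-82,0],[28,-82,-30],[28,-82,-60],[28,-82,-80],[28,-82,-95],[28,-82,-100],[28,-82,-100],[28,-82,-104],[28,-82,-107],[28,-82,-107]],"twist":[[0,0,0],[0,0,0],[0,0,0],[0,0,0],[0,0,0],[0,0,0],[0,0,0],[0,0,0],[0,0,0],[0,0,0],[0,0,0],[0,0,0]],"fingers":[0.2,0.2,0.2,0.2,0.2,0.2,0.2,0.2,0.2,0.2,0.2,0.2]}'
```

```text
t: 12.48
ee_pos: [602.4, -159.9, 119.2]
eef_rot: [0.132, 0.991, 0.0, 0.0]
contact_force: [1.0, 0.5, -0.9]
grip_width: 0.336
t: 13.98
ee_pos: [630.4, -240.5, 11.9]
eef_rot: [0.133, 0.991, -0.0, 0.0]
contact_force: [-0.7, -1.2, 0.2]
grip_width: 0.338
```

```bash
python3 -m inch '{"linear":[[0,0,-0.7],[0,0,-0.7],[0,0,-0.7]],"twist":[[0,0,0],[0,0,0],[0,0,0]],"fingers":[0.2,0.2,0.2]}'
python3 -m inch '{"linear":[[0,0,0],[0,0,0],[0,0,0],[0,0,0],[0,0,10],[0,0,50],[0,0,100],[0,0,115],[0,0,115]],"twist":[[0,0,0],[0,0,0],[0,0,0],[0,0,0],[0,0,0],[0,0,0],[0,0,0],[0,0,0],[0,0,0]],"fingers":[0.55,0.55,0.55,0.55,0.55,0.55,0.55,0.7,0.7]}'
python3 - <<'E'
from fit import *
ims=[]
for n in("top","side"):
    im,d=r.read_camera(n);P=cloud(n,d)[d>0]
    ims.append(im[...,::-1])
    for nm,x,y in(("tee",464,-74),("elbow",442,-382)):
        p=P[(abs(P[:,0]-x)<48)&(abs(P[:,1]-y)<48)&(P[:,2]>6)&(P[:,2]<40)]; print(n,nm,fit(nm,p))
cv2.imwrite("pics/two.png",cv2.resize(np.vstack(ims),None,fx=.62,fy=.62))
q=R.from_quat(r.state()["eef_rot"]).as_matrix()[:,1];print("tool y az",np.degrees(np.arctan2(q[1],q[0])),r.state()["qpos"])
E
```

```text
t: 14.35
ee_pos: [630.4, -240.5, 11.8]
eef_rot: [0.133, 0.991, 0.0, 0.0]
contact_force: [-1.7, 0.9, 6.2]
grip_width: 0.338
t: 15.48
ee_pos: [630.8, -240.6, 127.4]
eef_rot: [0.132, 0.991, -0.0, 0.001]
contact_force: [0.5, -0.8, -1.2]
grip_width: 0.696
top tee (array([475.6, -71.1]), np.float64(11.4), np.float64(1.3))Traceback (most recent call last):
  File "<stdin>", line 7, in <module>
  File "fit.py", line 12, in fit
    c=(q[:,:2].min(0)+q[:,:2].max(0))/2
       ~~~~~~~~~~~^^^
    return umr_minimum(a, axis, None, out, keepdims, initial, where)
ValueError: zero-size array to reduction operation minimum which has no identity
```

Run:
```python
from fit import *
def outline(nm,x,y,yaw):
    # polygon outline of footprint via raster in local mm
    m=np.zeros((140,140),np.uint8)
    for s in SK[nm]:
        for i in range(len(s)-1): pass
        pts=(s+70).round().astype(np.int32)
        for i in range(len(pts)-1):
            d=(s[i+1]-s[i]);d/=np.linalg.norm(d);nrm=np.array([-d[1],d[0]])*15.5
            cv2.fillPoly(m,[np.int32([s[i]+nrm+70,s[i+1]+nrm+70,s[i+1]-nrm+70,s[i]-nrm+70])],1)
    c=max(cv2.findContours(m,cv2.RETR_EXTERNAL,cv2.CHAIN_APPROX_NONE)[0],key=len)[:,0]-70.
    a=np.radians(yaw);return c@np.array([[np.cos(a),np.sin(a)],[-np.sin(a),np.cos(a)]])+[x,y]
out=[]
for n,w in(("top",((340,180),(475,190))),("side",((320,230),(385,385)))):
    im=cv2.imread(f"pics/{n}0.png")
    for (nm,H),(u0,v0) in zip((("tee",[(463.7,-74.6,104.6)]),("elbow",[(442.3,-382.6,-10.5),(446.4,-387.9,4.1)])),w):
        c=cv2.resize(im[v0:v0+75,u0:u0+80],None,fx=5,fy=4,interpolation=cv2.INTER_CUBIC)
        c=cv2.convertScaleAbs(c,alpha=1.5)
        for h,col in zip(H,((255,0,0),(0,255,0))):
            for p in outline(nm,*h):
                u,v=proj(n,[*p,15.5]); cv2.circle(c,(int((u-u0+.5)*5),int((v-v0+.5)*4)),1,col,-1)
        out.append(c)
cv2.imwrite("pics/ov.png",np.vstack([np.hstack(out[:2]),np.hstack(out[2:])]))
```

```text
(no output)
```

View pics/ov.png

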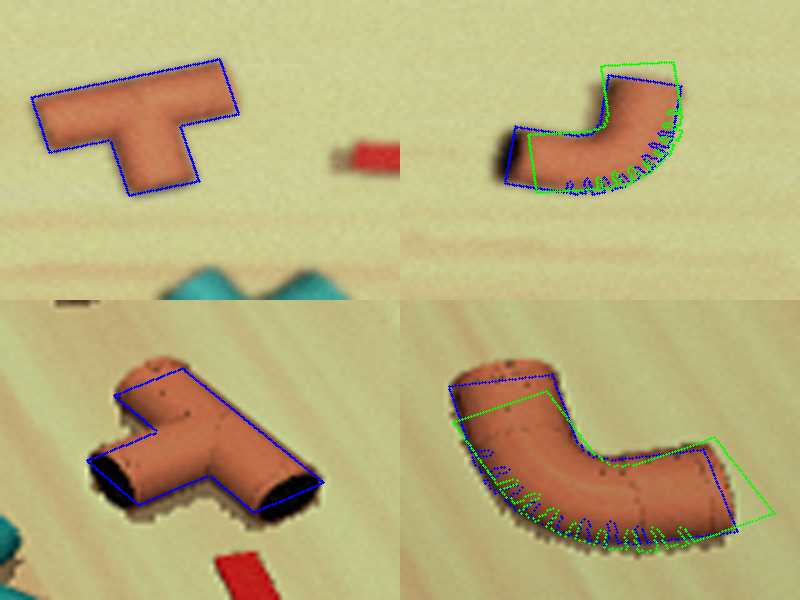

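The overlay shows the blue poses matching both views: tee (463.7,-74.6) at 104.6°, elbow (442.3,-382.6) at -10.5°. I'll take the elbow next, gripping its +x arm.

```bash
python3 -m inch '{"linear":[[-30,-30,0],[-60,-60,0],[-90,-90,0],[-120,-120,0],[-150,-150,0],[-173,-162,0],[-173,-162,-40],[-173,-162,-40]],"twist":[[0,0,0],[0,0,4.7],[0,0,4.7],[0,0,4.7],[0,0,4.7],[0,0,4.7],[0,0,4.7],[0,0,4.7]],"fingers":[0.75,0.75,0.75,0.75,0.75,0.75,0.75,0.75]}'
python3 -m inch '{"linear":[[0,0,-35],[0,0,-65],[0,0,-78],[0,0,-83],[0,0,-83],[0,0,-83],[0,0,-83],[0,0,-83],[0,0,-83],[0,0,-83],[0,0,-83]],"twist":[[0,0,0],[0,0,0],[0,0,0],[0,0,0],[0,0,0],[0,0,0],[0,0,0],[0,0,0],[0,0,0],[0,0,0],[0,0,0]],"fingers":[0.75,0.75,0.75,0.75,0.75,0.2,0.2,0.2,0.2,0.2,0.2]}' 45
```

```text
t: 16.52
ee_pos: [454.6, -400.4, 82.0]
eef_rot: [0.092, 0.996, 0.002, -0.003]
contact_force: [-0.7, 0.5, 1.3]
grip_width: 0.747
t: 17.9
ee_pos: [457.3, -402.5, 3.1]
eef_rot: [0.092, 0.996, -0.0, 0.0]
contact_force: [0.4, 0.5, 1.7]
grip_width: 0.346
```

```bash
python3 -m inch '{"linear":[[0,0,8],[0,0,35],[0,0,75],[10,40,110],[22,85,110],[34,130,110],[46,175,110],[59,220,110],[71,265,110],[84,310,110],[96,355,110],[108,400,110]],"twist":[[0,0,0],[0,0,0],[0,0,0],[0,0,0],[0,0,0],[0,0,0],[0,0,0],[0,0,0],[0,0,0],[0,0,0],[0,0,0],[0,0,0]],"fingers":[0.2,0.2,0.2,0.2,0.2,0.2,0.2,0.2,0.2,0.2,0.2,0.2]}'
python3 -m inch '{"linear":[[12,45,0],[24,90,0],[36,135,0],[48,180,0],[60,220,0],[64,237,0],[64,237,-30],[64,237,-60],[64,237,-80],[64,237,-90],[64,237,-95],[64,237,-95]],"twist":[[0,0,0],[0,0,0],[0,0,5],[0,0,5],[0,0,5],[0,0,5],[0,0,5],[0,0,5],[0,0,5],[0,0,5],[0,0,5],[0,0,5]],"fingers":[0.2,0.2,0.2,0.2,0.2,0.2,0.2,0.2,0.2,0.2,0.2,0.2]}'
python3 - <<'E'
from h import *
im,d=r.read_camera("side"); cv2.imwrite("pics/s1.png",im[...,::-1])
E
```

```text
t: 19.4
ee_pos: [565.4, -1.1, 113.4]
eef_rot: [0.092, 0.996, -0.0, 0.0]
contact_force: [0.5, -0.1, -2.0]
grip_width: 0.345
t: 20.9
ee_pos: [629.5, 234.5, 18.4]
eef_rot: [0.048, 0.999, 0.0, 0.0]
contact_force: [0.2, -0.4, -0.9]
grip_width: 0.345
```

View pics/s1.png

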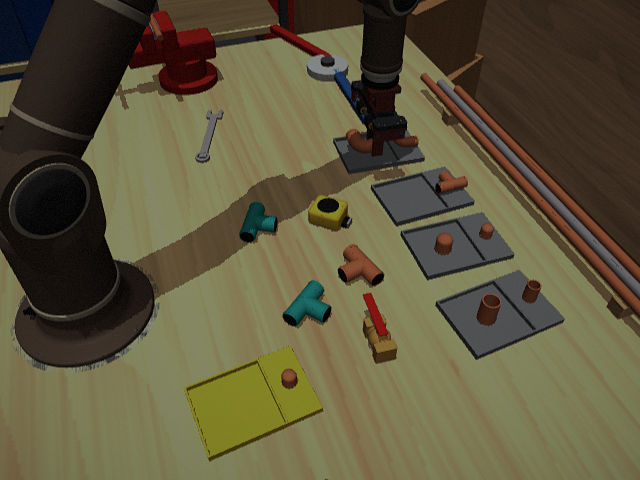

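The picture shows the cap (443,242) and coupling (488,308) upright in their trays, and the elbow held over its tray at about (375,140). I'll lower it now.

```bash
python3 -m inch '{"linear":[[0,0,-5],[0,0,-9],[0,0,-11],[0,0,-12],[0,0,-12.5],[0,0,-12.5]],"twist":[[0,0,0],[0,0,0],[0,0,0],[0,0,0],[0,0,0],[0,0,0]],"fingers":[0.2,0.2,0.2,0.2,0.2,0.2]}'
python3 -m inch '{"linear":[[0,0,0],[0,0,0],[0,0,0],[0,0,0],[0,0,10],[0,0,50],[0,0,100],[0,0,120],[0,0,120]],"twist":[[0,0,0],[0,0,0],[0,0,0],[0,0,0],[0,0,0],[0,0,0],[0,0,0],[0,0,0],[0,0,0]],"fingers":[0.45,0.45,0.45,0.45,0.45,0.45,0.45,0.7,0.7]}'
```

```text
t: 21.7
ee_pos: [629.2, 234.5, 5.9]
eef_rot: [0.048, 0.999, 0.0, 0.0]
contact_force: [-2.3, -1.1, 5.1]
grip_width: 0.345
t: 22.82
ee_pos: [630.1, 234.9, 127.3]
eef_rot: [0.048, 0.999, 0.001, 0.001]
contact_force: [-0.5, -0.4, -0.3]
grip_width: 0.642
```

```bash
python3 -m inch '{"linear":[[-24,-42,0],[-48,-84,0],[-72,-126,0],[-96,-168,0],[-120,-210,0],[-144,-252,0],[-168,-290,0],[-182,-314,0],[-182,-314,-40],[-182,-314,-40]],"twist":[[0,0,5],[0,0,10],[0,0,15],[0,0,20],[0,0,20],[0,0,20],[0,0,20],[0,0,20],[0,0,20],[0,0,20]],"fingers":[0.75,0.75,0.75,0.75,0.75,0.75,0.75,0.75,0.75,0.75]}'
python3 -m inch '{"linear":[[0,0,-35],[0,0,-65],[0,0,-78],[0,0,-83],[0,0,-83],[0,0,-83],[0,0,-83],[0,0,-83],[0,0,-83],[0,0,-83],[0,0,-83]],"twist":[[0,0,0],[0,0,0],[0,0,0],[0,0,0],[0,0,0],[0,0,0],[0,0,0],[0,0,0],[0,0,0],[0,0,0],[0,0,0]],"fingers":[0.75,0.75,0.75,0.75,0.75,0.2,0.2,0.2,0.2,0.2,0.2]}' 50
```

```text
t: 24.08
ee_pos: [444.1, -79.4, 82.6]
eef_rot: [-0.126, 0.992, 0.001, -0.004]
contact_force: [-0.7, -0.5, -0.5]
grip_width: 0.75
t: 25.45
ee_pos: [447.3, -79.4, 2.6]
eef_rot: [-0.126, 0.992, 0.0, 0.0]
contact_force: [-1.1, 1.0, 3.9]
grip_width: 0.342
```

```bash
python3 -m inch '{"linear":[[0,0,8],[0,0,35],[0,0,75],[30,26,100],[62,55,100],[95,84,100],[128,113,100],[160,141,100],[176,155,100],[176,155,70],[176,155,35],[176,155,16]],"twist":[[0,0,0],[0,0,0],[0,0,0],[0,0,-4],[0,0,-8],[0,0,-12],[0,0,-14.5],[0,0,-14.5],[0,0,-14.5],[0,0,-14.5],[0,0,-14.5],[0,0,-14.5]],"fingers":[0.2,0.2,0.2,0.2,0.2,0.2,0.2,0.2,0.2,0.2,0.2,0.2]}'
python3 -m inch '{"linear":[[0,0,0],[0,0,-5],[0,0,-9],[0,0,-11],[0,0,-12.5],[0,0,-13.2],[0,0,-13.2]],"twist":[[0,0,0],[0,0,0],[0,0,0],[0,0,0],[0,0,0],[0,0,0],[0,0,0]],"fingers":[0.2,0.2,0.2,0.2,0.2,0.2,0.2]}'
```

```text
t: 26.95
ee_pos: [622.0, 75.4, 16.8]
eef_rot: [0.0, 1.0, -0.0, -0.001]
contact_force: [-0.8, -0.1, -1.9]
grip_width: 0.347
t: 27.82
ee_pos: [623.2, 75.5, 5.7]
eef_rot: [0.0, 1.0, 0.0, 0.0]
contact_force: [-2.9, -0.2, 4.7]
grip_width: 0.341
```

Contact is light. I'll release, then swing the arm clear towards the right front so both cameras can check.

```bash
python3 -m inch '{"linear":[[0,0,0],[0,0,0],[0,0,0],[0,0,0],[0,0,10],[0,0,50],[0,0,100],[0,0,150],[-40,-40,180],[-80,-80,180],[-120,-120,180],[-150,-160,180]],"twist":[[0,0,0],[0,0,0],[0,0,0],[0,0,0],[0,0,0],[0,0,0],[0,0,0],[0,0,0],[0,0,0],[0,0,0],[0,0,0],[0,0,0]],"fingers":[0.5,0.5,0.5,0.5,0.5,0.5,0.5,0.5,0.5,0.5,0.5,0.5]}'
python3 -m inch '{"linear":[[-10,-45,0],[-20,-90,0],[-30,-135,0],[-40,-180,0],[-50,-225,0],[-70,-270,0],[-90,-315,0],[-120,-350,0],[-150,-380,0],[-150,-380,0],[-150,-380,0]],"twist":[[0,0,0],[0,0,0],[0,0,0],[0,0,0],[0,0,0],[0,0,0],[0,0,0],[0,0,0],[0,0,0],[0,0,0],[0,0,0]],"fingers":[0.5,0.5,0.5,0.5,0.5,0.5,0.5,0.5,0.5,0.5,0.5]}'
python3 - <<'E'
from fit import *
ims=[]
for n in("top","side"):
    im,d=r.read_camera(n);P=cloud(n,d)[d>0]
    ims.append(im[...,::-1])
    def b(x,y,h,lo): return P[(abs(P[:,0]-x)<h)&(abs(P[:,1]-y)<h)&(P[:,2]>lo)&(P[:,2]<70)]
    for nm,x,y in(("tee",640,76),("elbow",617,255)):
        p=b(x,y,48,14)
        if len(p)>50: print(n,nm,fit(nm,p,18.5),"top z",np.percentile(p[:,2],98).round(1))
    for nm,x,y in(("cap",638,-73),("coupling",630,-241)):
        p=b(x,y,40,14)
        if len(p)>20: print(n,nm,cv2.minEnclosingCircle(p[:,:2].astype(np.float32)),"top z",np.percentile(p[:,2],98).round(1))
    for nm,x,y in(("valve",439,-212),("tape",463,75)):
        q=b(x,y,60,6)
        if len(q)>20: print(n,nm,((np.percentile(q,2,0)+np.percentile(q,98,0))/2).round())
cv2.imwrite("pics/end.png",cv2.resize(np.vstack(ims),None,fx=.62,fy=.62))
E
```

```text
t: 29.32
ee_pos: [471.6, -85.7, 186.2]
eef_rot: [0.0, 1.0, 0.0, 0.001]
contact_force: [1.4, -0.0, -0.1]
grip_width: 0.498
t: 30.7
ee_pos: [323.7, -464.0, 185.6]
eef_rot: [0.0, 1.0, 0.0, 0.0]
contact_force: [0.5, -0.2, 0.3]
grip_width: 0.502
top tee (array([640.2,  75.7]), np.float64(90.5), np.float64(1.88)) top z 35.4
top elbow (array([611.9, 253.7]), np.float64(-5.5), np.float64(1.7)) top z 35.7
top cap ((637.473876953125, -72.30731964111328), 15.699506759643555) top z 36.8
top coupling ((629.273193359375, -240.8697052001953), 16.063730239868164) top z 52.3
top valve [ 440. -211.   32.]
top tape [463.  76.  24.]
side coupling ((629.5657958984375, -241.678466796875), 16.931283950805664) top z 52.4
side tape [428.  72.  15.]
```

View pics/end.png

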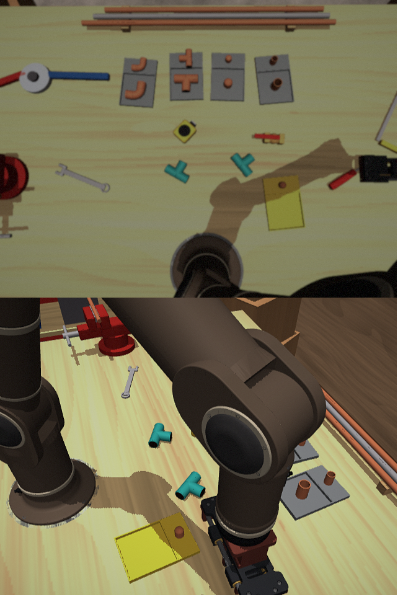

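The top view (upper half) shows all four fittings in their own trays: elbow (135,92), tee (185,83), cap (228,84), coupling (277,84). Their tops are 3–4 mm higher than on the bench, as they should be on the tray floor. The valve and tape haven't moved.

```bash
python3 -c "
from rig import r
print(r.job_done(), r.state()['t'])"
```

```text
the job is handed in; nothing more can be done
the job is handed in; nothing more can be done
```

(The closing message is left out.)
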